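# Draw the plain test plate forward to its front stop

## Task

Two flat metal plates lie at the back of two low trays on the test bench. Draw the plain, unslotted plate toward you along its tray until it lies flat against the tray's front stop, ready for the next mixer to be stood on it. Leave the slotted plate where it is, and let go.

Things in the scene. Friction and masses are not known exactly. Their poses are not given: they have to be found in the camera images.
- plain_plate: The plate to draw: loose, flat aluminium, no slots, 70 mm long (x) by 98 mm wide (y) by 8 mm thick, 0.11 to 0.22 kg. Origin: centre of its underside, 3 mm above the bench; the top face is 8 mm higher. Too wide to grip across, and close to the tray's back wall and rails, but it slides easily on the slick tray (friction about 0.2): closed fingertips pressing 5 to 20 N on its top carry it along.
- plain_tray: Fixed grey tray round the plain plate, turned up to 15 degrees. Origin: on the bench under the middle of its 130 x 102 mm inside; x runs from front stop (-65 mm) to back wall (+65), z up. Draw the plate along the tray's -x: its centre starts at x = +24 to +29 mm and is at -30 touching the stop. Rims 8 to 9 mm above the bench, below the plate's top; a 17 mm terminal behind the back wall.
- slotted_plate: The other plate, to be left alone: same outside size, place of its origin and material, but with three parallel slots through it; it lies at the back of a second tray of the same kind, 16 to 30 cm to the left or to the right of the plain one.
Mind the look-alikes: they are no part of the job. Leave any pink look-alike of the plain_plate alone.

How it is judged:
By the outcome, as a careful person would: the job done as asked, in the order asked, and still so for the second after the job is handed in, with the robot touching nothing.
It also fails if it takes over 29 s, if anything falls off the work surface, if the arm or the gripper's body presses on something with over 40 N, if the wrist force passes 120 N, or if a joint passes its speed limit or range.

## Robot

A 7-joint arm with a two-finger parallel gripper is mounted at the origin on a cart in front of the work surface, level with it; the furniture and walls round the work are solid. World frame = base frame: x ahead of the robot, y to its left, z up, the work surface at z = 0. Lengths are in mm, angles in rad, forces in N, time in s.
With the tool pointing down it reaches from about 400 to 875 mm from the base axis. Payload 4.4 kg.
Tool frame: the origin (TCP) lies at the very end of the fingers, on their centre line; the grasp point (between the pads) lies 19 mm behind it; z points along the fingers, y is the line along which they close (so a half turn about z gives the same grasp; the last joint's range is limited). The gripper opens to 85 mm and grips with 20 to 120 N. Pads are 22 mm wide; open, the fingers measure 114 mm over their backs; the gripper's body (76 mm by 85 mm) begins 54 mm behind the grasp point. The pads swing forward as they close: fully open they stand 13 mm farther back than shut.
Start: joints at [-1.275, 0.628, 0.038, 1.517, -0.027, 0.996, -0.02], TCP at [230.05, 607.943, 231.313] pointing down, gripper open.
Joint ranges: [-3.06, 3.06], [-0.37, 2.12], [-1.25, 1.32], [0.18, 2.47], [-1.1, 4.24], [0.23, 1.98], [-2.94, 2.94]. Speed limits (rad/s): [2.57, 2.57, 3.14, 3.14, 3.14, 3.14, 3.14].

## Interface

Orientations are given as a unit quaternion [w, x, y, z].
In Python, from plant import telemetry, read_camera, camera_info, bot gives the robot as it stands.
- The arm moves only by the tool carry_out, never from a script. Its argument "plan" is one flat list of numbers, 7 for each row, row after row: the shift along the tool's x, y, z in mm, then the turn, a rotation vector about the tool's x, y, z in rad, then the opening, from 0 (shut) to 1 (fully open). A call has 1 to 8 rows; each row shifts and turns the commanded pose from where the row before left it, along the tool's axes as they then stand; what a row does not reach is not made up. A row lasts 1/12 s, in which the tool goes at most 41.7 mm and 7.16 degrees, less where a joint would pass 70% of its speed; a pose out of reach is approached as far as the arm can. A call with a gripper value outside its range is refused whole. The fingers move at their own pace and stop on an object; "newtons" is the grip in N (left out, the last holds). Time passes only in rows, so rows that do not move let the fingers close. It gives the time, the measured TCP pose, the force, the opening and the grip force at its end, in the units of the state.
- telemetry.observe(): the state, without advancing time (a new reading comes with each control period).
- read_camera(name): name is "scene" or "side" or "wrist"; returns the picture (480x640x3 uint8, red, green, blue); there is no depth.
- camera_info(name): a dict with "fx", "fy", "cx", "cy" (pixels), "dist_coeffs" ([k1, k2, p1, p2, k3] as OpenCV has them; the pictures are not rectified), "position" and "attitude" of the camera in the world. Camera axes: x right, y down, z forward; pixel columns grow to the right and rows downward; lengths in mm; the calibration is good to about 2 mm. A picture is of the moment at which its call begins: read the wrist's pose just before it. camera_info takes no time and is no camera call; for the wrist camera it gives the pose at the moment of the call.
- bot.sign_off(): hands the job in; it is judged then, once.
The state is a dict: "clock": time; "joint_positions": joint angles; "joint_vel": joint speeds; "joint_efforts": joint torques, N m; "tool_pos": TCP position; "eef_rot": TCP orientation; "wrist_force": force on the tool from outside, world axes, zero at the start; "wrist_torque": the same for the moment, N m; "gripper_width": finger opening in mm; "grasp_force": force on a finger pad.
Only numpy, scipy, OpenCV 4.12 (cv2) and the standard library are available. Lean on these libraries where they do the work, as an engineer would, in place of code of your own. Each camera call takes 0.05 s, during which the arm holds its last target. There are 200 camera calls.

## Working session

There is one attempt and no reset: what is moved stays moved. The work goes in short steps, Python scripts to look and compute and a tool call to move; the robot and the scene stay as the last step left them, time stands still between calls to the robot, and variables do not carry over. Pictures are saved under pics/ and viewed, at most 10 in all, crops included, and the job is handed in when it is done.

Besides the shell and the picture viewer there is one more tool, called after "Call:" by a JSON object that holds its "fn" and its "kwargs", one argument or row to a line. carry_out: Moves the arm, as the interface text tells. Its arguments: {"type":"object","properties":{"plan":{"type":"array","items":{"type":"number"}},"newtons":{"type":"number"}},"required":["plan"]}

```bash
mkdir -p pics
cat > h.py <<'E'
import numpy as np, cv2
from scipy.spatial.transform import Rotation as R
from plant import telemetry, read_camera, camera_info, bot
def rot(a):
    a=np.array(a,float)
    if a.shape==(3,3): return a
    return R.from_quat([a[1],a[2],a[3],a[0]]).as_matrix()
def cast(info,px,z):
    K=np.array([[info['fx'],0,info['cx']],[0,info['fy'],info['cy']],[0,0,1]])
    u=cv2.undistortPoints(np.array(px,float).reshape(-1,1,2),K,np.array(info['dist_coeffs'])).reshape(-1,2)
    d=np.c_[u,np.ones(len(u))]@rot(info['attitude']).T
    p=np.array(info['position'])
    return p+d*((z-p[2])/d[:,2:3])
def snap(name,f):
    i=camera_info(name); im=read_camera(name); cv2.imwrite('pics/'+f,im[...,::-1]); return i,im
E
python3 - <<'E'
from h import *
for n in ['scene','side']:
    i,im=snap(n,n+'1.png'); print(n,i)
s=telemetry.observe(); print(s)
E
```

```text
scene {'fx': 536.7782311822463, 'fy': 536.7782311822463, 'cx': 323.9469650475727, 'cy': 240.99589195267657, 'dist_coeffs': array([-0.00489471,  0.        ,  0.        ,  0.        ,  0.        ]), 'position': array([  90.32155268, -362.46992685,  582.70882923]), 'attitude': array([-0.40239925,  0.84492529, -0.31737083,  0.15314   ])}
side {'fx': 446.88461446925, 'fy': 446.88461446925, 'cx': 314.2937190948526, 'cy': 238.01465191900266, 'dist_coeffs': array([-0.03736627,  0.        ,  0.        ,  0.        ,  0.        ]), 'position': array([ 851.22252672, -144.99295438,  784.13405652]), 'attitude': array([-0.24255871,  0.87762553,  0.39827578, -0.11097343])}
{'clock': 0.1, 'joint_positions': array([-1.27480618,  0.62925999,  0.03844347,  1.51825881, -0.02701433,
        0.99630151, -0.02000714]), 'joint_vel': array([-2.82557507e-05, -3.18493017e-03, -1.33396563e-04, -2.49478691e-03,
        1.00861030e-03,  1.46957943e-03,  7.01718761e-05]), 'joint_efforts': array([ 3.08214607e-03, -5.64518237e+01,  1.23033196e+00, -1.93972814e+01,
        1.12856537e-02,  5.34454768e-03, -1.08520885e-05]), 'tool_pos': array([229.83647825, 607.41413872, 230.47983702]), 'eef_rot': array([-1.51538717e-04,  1.79916781e-01,  9.83681463e-01, -8.41442298e-04]), 'wrist_force': array([ 0.28595024, -0.06643983, -0.41982712]), 'wrist_torque': array([-0.01753733,  0.01184177, -0.01181639]), 'grasp_force': 0.0, 'gripper_width': 85.32208398147615}
```

View pics/scene1.png

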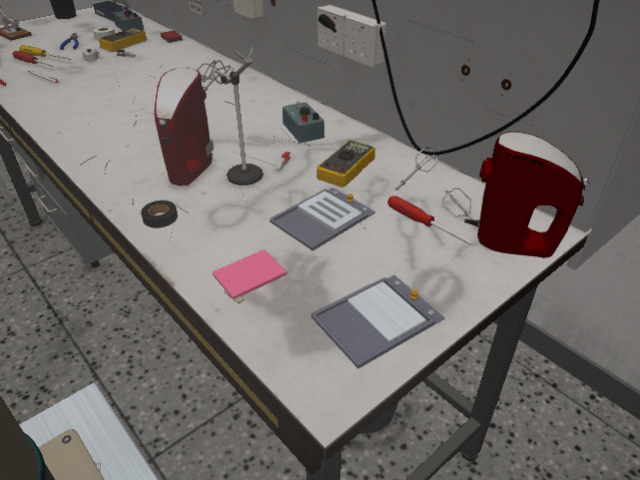

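View pics/side1.png

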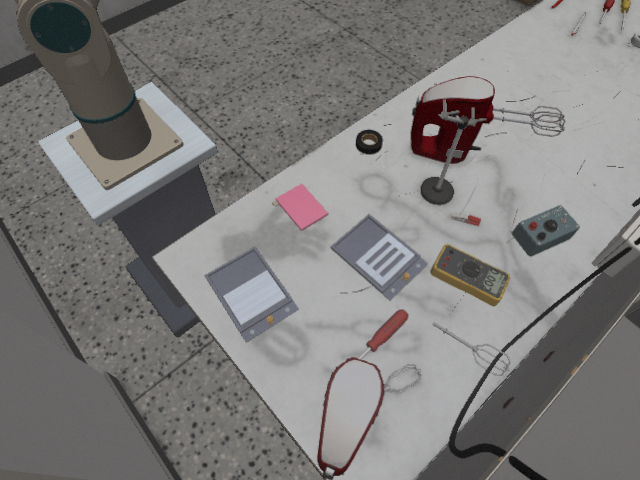

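The scene picture shows three candidates: the plain plate at scene (387,312), side (253,295); the slotted plate at scene (335,210), side (384,260); and the pink look-alike at scene (250,273), side (301,207). I choose the unslotted metallic plate at (387,312). Next I measure it and check it with a close crop.

Run:
```python
from h import *
for n,box in [('scene',(300,265,455,370)),('side',(195,235,310,350))]:
    im=cv2.imread(f'pics/{n}1.png'); i=camera_info(n)
    x0,y0,x1,y1=box; c=im[y0:y1,x0:x1]; g=cv2.cvtColor(c,cv2.COLOR_BGR2GRAY)
    m=((g<150)*255).astype(np.uint8)
    cs,h=cv2.findContours(m,cv2.RETR_CCOMP,cv2.CHAIN_APPROX_NONE)
    for k,ct in enumerate(cs):
        if cv2.contourArea(ct)<600: continue
        q=cv2.boxPoints(cv2.minAreaRect(ct)); ap=cv2.approxPolyDP(ct,5,True).reshape(-1,2)+[x0,y0]
        hole=h[0][k][3]>=0
        print(n,'hole' if hole else 'outer',cv2.contourArea(ct)); 
        w=cast(i,ap,11 if hole else 8)
        print(np.c_[ap,w[:,:2]].round(0).tolist())
        print('poly centre',w.mean(0).round(1))
    big=cv2.resize(c,None,fx=4 if n=='side' else 4,fy=4,interpolation=cv2.INTER_CUBIC); cv2.imwrite(f'pics/{n}c.png',big)
```

```text
scene outer 9611.5
[[300.0, 353.0, 377.0, 10.0], [336.0, 346.0, 422.0, -13.0], [357.0, 368.0, 417.0, -59.0], [445.0, 318.0, 575.0, -78.0], [454.0, 283.0, 644.0, -41.0], [443.0, 301.0, 600.0, -54.0], [432.0, 297.0, 594.0, -38.0], [454.0, 274.0, 661.0, -28.0], [429.0, 269.0, 640.0, 6.0], [411.0, 288.0, 585.0, -4.0], [395.0, 275.0, 588.0, 32.0], [329.0, 303.0, 469.0, 55.0], [319.0, 277.0, 495.0, 107.0], [325.0, 265.0, 521.0, 122.0], [306.0, 276.0, 481.0, 123.0], [307.0, 265.0, 499.0, 142.0], [300.0, 265.0, 490.0, 149.0]]
poly centre [532.8  25.3   8. ]
scene hole 2340.0
[[382.0, 281.0, 560.0, 34.0], [425.0, 319.0, 550.0, -62.0], [390.0, 340.0, 483.0, -56.0], [347.0, 300.0, 491.0, 39.0]]
poly centre [521.1 -11.2  11. ]
side outer 6853.5
[[225.0, 237.0, 379.0, 25.0], [227.0, 261.0, 427.0, -4.0], [204.0, 276.0, 424.0, -56.0], [241.0, 336.0, 568.0, -74.0], [270.0, 349.0, 621.0, -49.0], [263.0, 342.0, 603.0, -51.0], [269.0, 335.0, 599.0, -35.0], [285.0, 345.0, 633.0, -25.0], [270.0, 335.0, 601.0, -33.0], [281.0, 327.0, 602.0, -9.0], [307.0, 347.0, 661.0, 3.0], [302.0, 332.0, 634.0, 14.0], [281.0, 321.0, 593.0, -2.0], [298.0, 308.0, 594.0, 38.0], [264.0, 258.0, 469.0, 55.0], [309.0, 255.0, 523.0, 127.0], [299.0, 245.0, 492.0, 126.0], [309.0, 244.0, 504.0, 143.0], [309.0, 235.0, 488.0, 157.0]]
poly centre [548.   18.5   8. ]
side hole 1811.5
[[266.0, 269.0, 493.0, 43.0], [285.0, 297.0, 562.0, 33.0], [241.0, 325.0, 552.0, -62.0], [222.0, 296.0, 483.0, -55.0]]
poly centre [522.5 -10.1  11. ]
```

View pics/scenec.png

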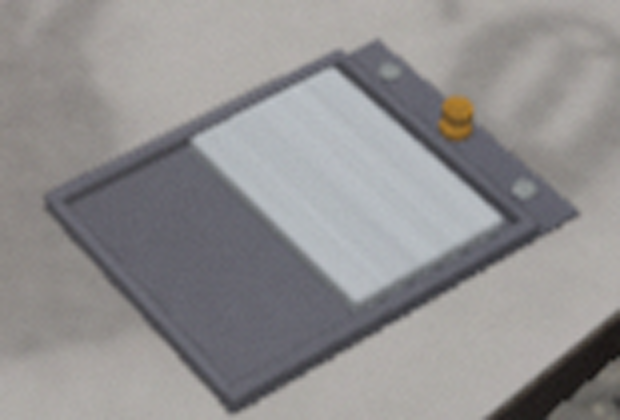

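The crop confirms the choice: a smooth plate with no slots, corners near scene (382,281), (425,319), (390,340), (347,300). The tray yaw is about -5.8° and the plate centre is near (522,-10.5). I now check for obstacles along the path and work out the moves.

Run:
```python
from h import *
si,sd=camera_info('scene'),camera_info('side')
def tri(a,b):
    A0,B0=np.array(si['position']),np.array(sd['position'])
    da=cast(si,[a],0)[0]-A0; db=cast(sd,[b],0)[0]-B0
    t=np.linalg.lstsq(np.c_[da,-db],B0-A0,rcond=None)[0]
    return ((A0+t[0]*da+B0+t[1]*db)/2).round()
print('stand base',cast(si,[(244,175)],5).round(),cast(sd,[(437,190)],5).round())
print('mixer base',cast(si,[(168,180),(190,182),(208,160)],5).round().tolist())
print('stand top',tri((250,57),(468,97)),tri((237,78),(461,122)))
print('pink',cast(si,[(250,273)],5).round())
for z in(0,100,200):print('mixer top side',z,cast(sd,[(415,95),(490,95),(455,85)],z).round().tolist(), cast(si,[(160,78),(203,72)],z).round().tolist())
s=telemetry.observe(); Rt=rot(s['eef_rot'])
yaw=np.deg2rad(-5.8); want=np.array([-np.cos(yaw),-np.sin(yaw),0])
x=Rt[:,0]; turn=np.arctan2(x[0]*want[1]-x[1]*want[0],x@want); print('turn world deg',np.rad2deg(turn),'tool xy axes',Rt.round(3).tolist())
d=np.array([522,-10.5,231])-s['tool_pos']; print('shift tool axes',(Rt.T@d).round(1))
```

```text
stand base [[580. 437.   5.]] [[583. 443.   5.]]
mixer base [[456.0, 521.0, 5.0], [485.0, 486.0, 5.0], [557.0, 536.0, 5.0]]
stand top [590. 413. 264.] [584. 435. 209.]
pink [[420. 189.   5.]]
mixer top side 0 [[346.0, 636.0, -0.0], [471.0, 783.0, 0.0], [388.0, 744.0, 0.0]] [[697.0, 1011.0, 0.0], [809.0, 971.0, 0.0]]
mixer top side 100 [[410.0, 537.0, 100.0], [520.0, 664.0, 100.0], [447.0, 630.0, 100.0]] [[593.0, 775.0, 100.0], [685.0, 742.0, 100.0]]
mixer top side 200 [[475.0, 437.0, 200.0], [568.0, 546.0, 200.0], [506.0, 517.0, 200.0]] [[488.0, 539.0, 200.0], [562.0, 513.0, 200.0]]
turn world deg 14.929832546866754 tool xy axes [[-0.935, 0.354, -0.001], [0.354, 0.935, -0.002], [-0.0, -0.002, -1.0]]
shift tool axes [-4.920e+02 -4.745e+02  3.000e-01]
```

Call:
{"fn": "carry_out", "kwargs": {
  "plan": [-24.6,-23.7,0,0,0,0,0,-24.6,-23.7,0,0,0,0,0,-24.6,-23.7,0,0,0,0,0,-24.6,-23.7,0,0,0,0,0,-24.6,-23.7,0,0,0,0,0,-24.6,-23.7,0,0,0,0,0,-24.6,-23.7,0,0,0,0,0,-24.6,-23.7,0,0,0,0,0],
  "newtons": 40
}}

```text
clock: 0.77
tool_pos: [347.3, 359.2, 231.1]
eef_rot: [-0.0, 0.18, 0.984, -0.0]
wrist_force: [0.7, -0.3, 0.4]
gripper_width: 0.1
grasp_force: 0.0
```

Call:
{"fn": "carry_out", "kwargs": {
  "plan": [-24.6,-23.7,0,0,0,0,0,-24.6,-23.7,0,0,0,0,0,-24.6,-23.7,0,0,0,0,0,-24.6,-23.7,0,0,0,0,0,-24.6,-23.7,0,0,0,0,0,-24.6,-23.7,0,0,0,0,0,-24.6,-23.7,0,0,0,0,0,-24.6,-23.7,0,0,0,0,0]
}}

```text
clock: 1.43
tool_pos: [464.1, 112.3, 231.2]
eef_rot: [-0.0, 0.18, 0.984, -0.0]
wrist_force: [1.1, 0.6, -0.4]
gripper_width: 0.0
grasp_force: 0.0
```

Call:
{"fn": "carry_out", "kwargs": {
  "plan": [-24.6,-23.7,0,0,0,0,0,-24.6,-23.7,0,0,0,0,0,-24.6,-23.7,0,0,0,0,0,-24.6,-23.7,0,0,0,0,0,0,0,20,0,0,-0.087,0,0,0,20,0,0,-0.087,0,0,0,20,0,0,-0.087,0,0,0,10,0,0,0,0]
}}

```text
clock: 2.1
tool_pos: [520.9, -9.8, 159.1]
eef_rot: [-0.002, 0.05, 0.999, 0.0]
wrist_force: [-0.4, -0.1, 0.1]
gripper_width: 0.1
grasp_force: 0.0
```

Above the plate. One close look from the wrist.

```bash
cat > look.py <<'E'
from h import *
import sys
s=telemetry.observe(); print(s['clock'],s['tool_pos'].round(1),s['eef_rot'].round(3),s['wrist_force'].round(1))
i,im=snap('wrist',sys.argv[1])
g=cv2.cvtColor(im,cv2.COLOR_RGB2GRAY)
m=((g<150)*255).astype(np.uint8)
cs,h=cv2.findContours(m,cv2.RETR_CCOMP,cv2.CHAIN_APPROX_NONE)
for k,ct in enumerate(cs):
    if h[0][k][3]<0 or cv2.contourArea(ct)<3000: continue
    ap=cv2.approxPolyDP(ct,8,True).reshape(-1,2); print(cv2.contourArea(ct),np.c_[ap,cast(i,ap,11)[:,:2]].round(0).tolist())
E
python3 look.py w1.png
```

```text
2.1 [520.9  -9.8 159.1] [-0.002  0.05   0.999  0.   ] [-0.4 -0.1  0.1]
12296.0 [[253.0, 175.0, 483.0, -54.0], [388.0, 176.0, 493.0, 42.0], [384.0, 266.0, 561.0, 36.0], [256.0, 266.0, 551.0, -61.0]]
```

View pics/w1.png

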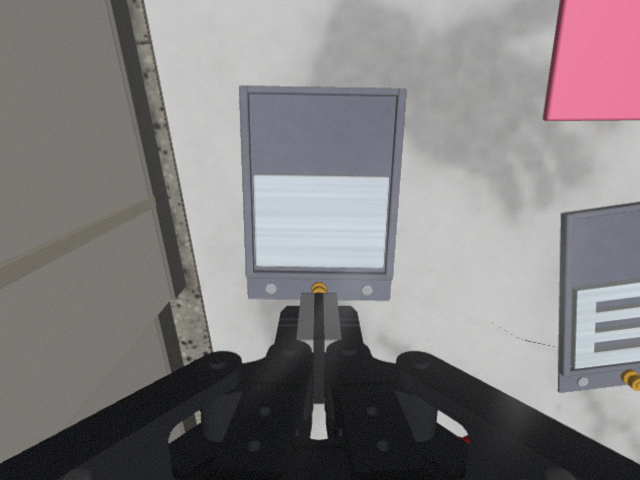

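The wrist picture shows the plain plate, corners (253,175) to (384,266), centred under the tool at (522,-9) and square to the image, so the tool x axis lines up with the tray. The pink plate (600,60) and the slotted one (610,310) are well to the side. Descending.

Call:
{"fn": "carry_out", "kwargs": {
  "plan": [0,0,35,0,0,0,0,0,0,35,0,0,0,0,0,0,35,0,0,0,0,0,0,25,0,0,0,0,0,0,10,0,0,0,0,0,0,0,0,0,0,0,0,0,0,0,0,0,0]
}}

```text
clock: 2.73
tool_pos: [523.0, -9.4, 22.0]
eef_rot: [0.0, 0.051, 0.999, -0.0]
wrist_force: [-0.0, 1.0, -0.1]
gripper_width: 0.1
grasp_force: 0.0
```

Call:
{"fn": "carry_out", "kwargs": {
  "plan": [0,0,2,0,0,0,0,0,0,2,0,0,0,0,0,0,2,0,0,0,0,0,0,0,0,0,0,0]
}}

```text
clock: 3.07
tool_pos: [522.9, -9.5, 15.9]
eef_rot: [0.001, 0.05, 0.999, 0.0]
wrist_force: [-0.4, -0.6, -0.2]
gripper_width: 0.2
grasp_force: 0.0
```

Call:
{"fn": "carry_out", "kwargs": {
  "plan": [0,0,2,0,0,0,0,0,0,2,0,0,0,0,0,0,1,0,0,0,0,0,0,0,0,0,0,0]
}}

```text
clock: 3.4
tool_pos: [522.6, -9.5, 11.1]
eef_rot: [0.0, 0.05, 0.999, 0.0]
wrist_force: [-2.9, 0.7, 9.8]
gripper_width: -0.0
grasp_force: 4.8
```

Call:
{"fn": "carry_out", "kwargs": {
  "plan": [2,0,0,0,0,0,0,4,0,0,0,0,0,0,4,0,0,0,0,0,0,4,0,0,0,0,0,0,4,0,0,0,0,0,0,2,0,0,0,0,0,0,0,0,0,0,0,0,0]
}}

```text
clock: 3.98
tool_pos: [503.7, -7.5, 11.1]
eef_rot: [0.001, 0.05, 0.999, 0.0]
wrist_force: [0.7, 0.6, 7.1]
gripper_width: 0.4
grasp_force: 3.7
```

```bash
cat > meas.py <<'E'
from h import *
for n in ['scene','side','wrist']:
    i=camera_info(n); im=read_camera(n); g=cv2.cvtColor(im,cv2.COLOR_RGB2GRAY)
    m=((g<150)*255).astype(np.uint8)
    cs,h=cv2.findContours(m,cv2.RETR_CCOMP,cv2.CHAIN_APPROX_NONE)
    for k,ct in enumerate(cs):
        if h[0][k][3]<0 or cv2.contourArea(ct)<500: continue
        w=cast(i,cv2.approxPolyDP(ct,5,True).reshape(-1,2),11)
        if abs(w.mean(0)[:2]-[500,-10]).max()<90: print(n,w[:,:2].round(0).tolist())
    cv2.imwrite(f'pics/m_{n}.png',im[...,::-1])
s=telemetry.observe(); print(s['clock'],s['tool_pos'].round(1),s['wrist_force'].round(1))
E
python3 meas.py
```

```text
scene [[474.0, 43.0], [525.0, 38.0], [495.0, -12.0], [537.0, -11.0], [531.0, -61.0], [462.0, -54.0]]
side [[496.0, 43.0], [543.0, 36.0], [531.0, -60.0], [474.0, -53.0], [490.0, -18.0], [513.0, -11.0], [492.0, 16.0]]
wrist [[464.0, -51.0], [475.0, 44.0], [529.0, 39.0], [525.0, 26.0], [530.0, 20.0], [526.0, 12.0], [518.0, 8.0], [505.0, 7.0], [502.0, -0.0], [496.0, -1.0], [495.0, -14.0], [500.0, -16.0], [500.0, -20.0], [522.0, -33.0], [523.0, -41.0], [517.0, -45.0], [519.0, -58.0]]
4.1333 [503.7  -7.5  11.1] [-0.3  0.3  8.6]
```

The plate follows the fingertips. Continuing to the stop, ending slowly.

Call:
{"fn": "carry_out", "kwargs": {
  "plan": [2,0,0,0,0,0,0,5,0,0,0,0,0,0,6,0,0,0,0,0,0,6,0,0,0,0,0,0,5,0,0,0,0,0,0,3,0,0,0,0,0,0,2,0,0,0,0,0,0,1,0,0,0,0,0,0]
}}

```text
clock: 4.8
tool_pos: [473.2, -4.6, 11.1]
eef_rot: [-0.001, 0.05, 0.999, 0.0]
wrist_force: [-0.1, 0.5, 0.7]
gripper_width: 0.1
grasp_force: 0.0
```

Call:
{"fn": "carry_out", "kwargs": {
  "plan": [1.5,0,0,0,0,0,0,1.5,0,0,0,0,0,0,1.5,0,0,0,0,0,0,1.5,0,0,0,0,0,0]
}}

```text
clock: 5.13
tool_pos: [467.6, -3.9, 11.1]
eef_rot: [-0.001, 0.05, 0.999, -0.0]
wrist_force: [-0.5, 0.0, 0.5]
gripper_width: -0.1
grasp_force: 0.0
```

Call:
{"fn": "carry_out", "kwargs": {
  "plan": [1.5,0,0,0,0,0,0,1.5,0,0,0,0,0,0]
}}

```text
clock: 5.3
tool_pos: [464.6, -3.7, 11.1]
eef_rot: [-0.001, 0.05, 0.999, -0.0]
wrist_force: [0.8, 0.0, 0.4]
gripper_width: 0.2
grasp_force: 0.0
```

Contact force fell off to zero on the way, so I need to see where the plate stands.

```bash
python3 meas.py; python3 -c "
import cv2
a=cv2.imread('pics/m_scene.png')[255:375,290:460];cv2.imwrite('pics/m1.png',cv2.resize(a,None,fx=4,fy=4))"
```

```text
scene [[451.0, 45.0], [484.0, 43.0], [456.0, -8.0], [514.0, -13.0], [508.0, -59.0], [439.0, -50.0]]
side [[453.0, 48.0], [521.0, 40.0], [510.0, -58.0], [441.0, -49.0], [447.0, -16.0], [473.0, -6.0], [452.0, 20.0]]
wrist [[442.0, -49.0], [452.0, 47.0], [489.0, 43.0], [485.0, 29.0], [490.0, 24.0], [487.0, 16.0], [479.0, 12.0], [466.0, 11.0], [463.0, 4.0], [457.0, 3.0], [456.0, -10.0], [461.0, -12.0], [461.0, -16.0], [483.0, -29.0], [484.0, -37.0], [478.0, -41.0], [479.0, -54.0]]
5.45 [464.6  -3.7  11.1] [-0.2 -0.3  0. ]
```

View pics/m1.png

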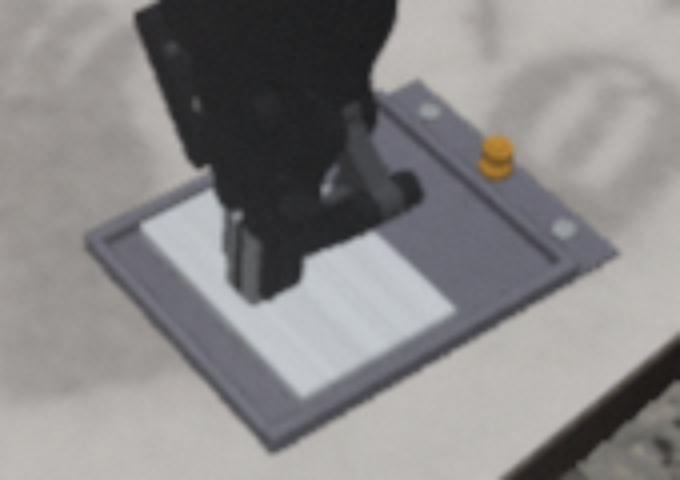

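The plate moved about 42 mm and sits at centre (480,-5), with a gap of about 14 mm to the stop. The front edge is at crop (145,228)-(303,397). I press harder and continue.

Call:
{"fn": "carry_out", "kwargs": {
  "plan": [0,0,0.6,0,0,0,0,0,0,0.6,0,0,0,0,0,0,0,0,0,0,0]
}}

```text
clock: 5.7
tool_pos: [464.7, -3.6, 11.0]
eef_rot: [-0.001, 0.05, 0.999, -0.0]
wrist_force: [-3.0, -0.7, 14.9]
gripper_width: -0.0
grasp_force: 7.3
```

Call:
{"fn": "carry_out", "kwargs": {
  "plan": [2,0,0,0,0,0,0,3,0,0,0,0,0,0,3,0,0,0,0,0,0,2,0,0,0,0,0,0,0,0,0,0,0,0,0]
}}

```text
clock: 6.12
tool_pos: [456.8, -2.3, 11.1]
eef_rot: [0.001, 0.05, 0.999, 0.0]
wrist_force: [1.0, 0.2, 10.9]
gripper_width: 0.5
grasp_force: 5.3
```

Call:
{"fn": "carry_out", "kwargs": {
  "plan": [2,0,0.2,0,0,0,0,2,0,0.2,0,0,0,0,1,0,0.1,0,0,0,0,1,0,0,0,0,0,0,0,0,0,0,0,0,0]
}}

```text
clock: 6.53
tool_pos: [452.3, -1.5, 11.0]
eef_rot: [0.003, 0.05, 0.999, 0.001]
wrist_force: [2.8, -0.2, 13.6]
gripper_width: -0.3
grasp_force: 7.1
```

```bash
python3 meas.py
```

```text
scene [[439.0, 47.0], [470.0, 44.0], [444.0, -7.0], [502.0, -10.0], [497.0, -56.0], [427.0, -48.0]]
side [[439.0, 49.0], [509.0, 42.0], [499.0, -55.0], [429.0, -47.0], [435.0, -14.0], [462.0, 1.0], [439.0, 22.0]]
wrist [[430.0, -47.0], [440.0, 49.0], [478.0, 45.0], [474.0, 37.0], [474.0, 29.0], [478.0, 26.0], [475.0, 18.0], [467.0, 14.0], [454.0, 13.0], [450.0, 6.0], [445.0, 5.0], [444.0, -8.0], [449.0, -9.0], [449.0, -14.0], [471.0, -27.0], [472.0, -35.0], [466.0, -39.0], [467.0, -51.0]]
6.6833 [452.3  -1.5  11. ] [ 2.9  0.2 13.7]
```

Call:
{"fn": "carry_out", "kwargs": {
  "plan": [1.5,0,0.1,0,0,0,0,1.5,0,0.1,0,0,0,0,1.5,0,0,0,0,0,0,1.5,0,0,0,0,0,0,0,0,0,0,0,0,0]
}}

```text
clock: 7.1
tool_pos: [447.7, -0.7, 11.0]
eef_rot: [0.004, 0.05, 0.999, 0.001]
wrist_force: [4.6, -0.8, 13.4]
gripper_width: -0.0
grasp_force: 7.1
```

```bash
python3 meas.py; python3 -c "
import cv2
a=cv2.imread('pics/m_wrist.png');cv2.imwrite('pics/m2.png',a)"
```

```text
scene [[439.0, 47.0], [465.0, 46.0], [438.0, -5.0], [501.0, -9.0], [495.0, -56.0], [426.0, -50.0]]
side [[439.0, 49.0], [509.0, 42.0], [496.0, -55.0], [429.0, -47.0], [431.0, -11.0], [457.0, -1.0], [436.0, 22.0]]
wrist [[429.0, -47.0], [439.0, 49.0], [473.0, 46.0], [469.0, 32.0], [474.0, 27.0], [470.0, 19.0], [462.0, 15.0], [449.0, 14.0], [446.0, 7.0], [440.0, 6.0], [439.0, -7.0], [444.0, -8.0], [444.0, -13.0], [466.0, -26.0], [467.0, -34.0], [461.0, -38.0], [462.0, -51.0]]
7.25 [447.7  -0.7  11. ] [ 5.6 -0.  13.4]
```

View pics/m2.png

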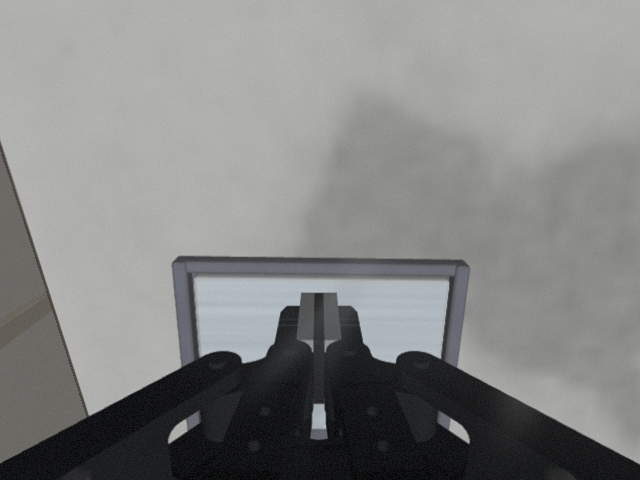

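The wrist picture shows the plate's front edge flush along the stop, row 276 from column 193 to 448. On the last pull the plate stayed while the fingers slid, so it is seated. Lifting straight off.

Call:
{"fn": "carry_out", "kwargs": {
  "plan": [0,0,-2,0,0,0,0,0,0,-4,0,0,0,0,0,0,-15,0,0,0,0,0,0,-25,0,0,0,0,0,0,-30,0,0,0,0,0,0,-30,0,0,0,0,0,0,-20,0,0,0,0,0,0,0,0,0,0,0]
}}

```text
clock: 7.92
tool_pos: [444.5, -1.2, 138.5]
eef_rot: [0.002, 0.051, 0.999, 0.0]
wrist_force: [-0.6, 0.0, 0.2]
gripper_width: -0.1
grasp_force: 0.0
```

```bash
python3 meas.py; python3 -c "
import cv2
a=cv2.imread('pics/m_wrist.png');cv2.imwrite('pics/m3.png',a)"
```

```text
scene [[505.0, 41.0], [496.0, -55.0], [426.0, -50.0], [436.0, 44.0]]
side [[439.0, 49.0], [509.0, 42.0], [496.0, -55.0], [429.0, -47.0]]
wrist [[429.0, -48.0], [439.0, 49.0], [508.0, 41.0], [502.0, 6.0], [492.0, 5.0], [489.0, -20.0], [499.0, -23.0], [497.0, -54.0]]
8.0667 [442.1  -1.9 134.9] [-0.2  0.2 -0.9]
```

View pics/m3.png

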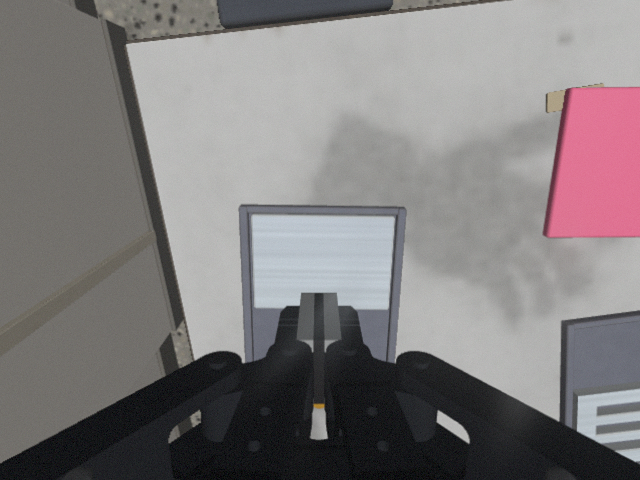

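The plate lies against the front stop (front edge at row 214, columns 252 to 397, stop rim just ahead). The pink and slotted plates are untouched and the tool is clear. Handing in.

```bash
python3 -c "
from plant import bot
print(bot.sign_off())"
```

```text
the job is handed in; nothing more can be done
None
```

The plain plate now lies flat against its tray's front stop. The slotted and pink plates were left alone, the gripper is clear above the tray, and the job was handed in at about 8 s.

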